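Fit the snap ring on a monitor-stand swivel

ROBOT

A 6-joint arm with a two-finger parallel gripper is mounted at the origin on the work surface. World frame = base frame: x ahead of the robot, y to its left, z up, the work surface at z = 0. Lengths are in m, angles in rad, forces in N, time in s.
With the tool pointing down it reaches from about 0.225 to 0.725 m from the base axis. Payload 3.1 kg.
Tool frame: the origin (TCP) lies at the very end of the fingers, on their centre line; the grasp point (between the pads) lies 19 mm behind it (env.grasp_offset is the distance from the TCP to the grasp point, in m); z points along the fingers, y is the line along which they close (so a half turn about z gives the same grasp; the last joint's range is limited). The gripper opens to 85 mm and grips with 20 to 120 N. Pads are 22 mm wide; open, the fingers measure 114 mm over their backs; the gripper's body (76 mm by 85 mm) begins 54 mm behind the grasp point. The pads swing forward as they close: fully open they stand 13 mm farther back than shut.
Start: joints at [-1.464, 0.048, 0.099, 1.622, 0, 1.443], TCP at [0.122, -0.511, 0.231] pointing down, gripper open.
Joint ranges: [-2.91, 2.91], [-0.99, 1.94], [-1.21, 1.42], [-2.12, 2.29], [-1.49, 1.47], [-3.14, 3.14]. Speed limits (rad/s): [2.79, 2.79, 3.14, 3.14, 3.14, 3.14].

INTERFACE

Orientations are given as a rotation vector (axis times angle).
In Python, from plant import env gives the robot as it stands.
- The arm moves only by the tool servo_tool, never from a script. Its arguments are lists of equal length, an entry for each row: "hand": the opening, from -1 (shut) to 1 (fully open); "travel": the shift along the world's x, y, z in fractions of the full range, 1 being 0.75 m, a list of three; "spin": the turn about the world's z in fractions of the full range, 1 being 2 rad. A call has 1 to 8 rows; each row is the pose to reach, as a shift and turn from the pose commanded when the call began; what a row does not reach only later rows make up. A row lasts 1/10 s, in which the tool goes at most 50 mm and 8.59 degrees, less where a joint would pass 70% of its speed; a pose out of reach is approached as far as the arm can. A call with a gripper value outside its range is refused whole. The fingers move at their own pace and stop on an object; "grip_force" is the grip in N (left out, the last holds). Time passes only in rows, so rows that repeat a pose let the fingers close. It gives the time, the measured TCP pose, the force, the opening and the grip force at its end, in the units of the state.
- env.get_state(): the state, without advancing time (a new reading comes with each control period).
- env.snapshot(name): name is "side" or "top"; returns a dict with "pixels" (384x512x3 uint8, red, green, blue), "K" (3x3 intrinsics, pixels), "extrinsics" (4x4, takes a point from camera to world coordinates). Camera axes: x right, y down, z forward; pixel columns grow to the right and rows downward; lengths in m; the calibration is good to about 2 mm. A picture is of the moment at which its call begins. There is no depth.
- env.hand_in(): hands the job in; it is judged then, once.
The state is a dict: "time": time; "joints": joint angles; "qvel": joint speeds; "tau": joint torques, N m; "tool_pos": TCP position; "tool_rot": TCP orientation; "force": force on the tool from outside, world axes, zero at the start; "moment": the same for the moment, N m; "grip_width": opening from 0.0 (shut) to 1.0 (fully open); "grasp_force": force on a finger pad.
Only numpy, scipy, OpenCV 4.12 (cv2) and the standard library are available. Lean on these libraries where they do the work, as an engineer would, in place of code of your own. Each camera call takes 0.05 s, during which the arm holds its last target. There are 200 camera calls.

TASK

Nest the loose 60 mm dished cup, rim down, fully onto its twin on the upright stub of this monitor-stand swivel, and let go of it. Then take the snap-ring pliers that lie ready with the ring hooked on their tips, squeeze them fully to spread the ring, and slide it down over the stub until it lies level at the groove, on top of the upper cup. Handle the ring only with the pliers, leave the other things where they are, and finish while holding: the pliers still squeezed and the ring still spread around the groove, not let go.

Things in the scene. Friction and masses are not known exactly. Their poses are not given: they have to be found in the camera images.
- foot: Swivel foot of a monitor stand, fixed on the 3 mm bench mat: a grey disc 160 mm wide, 8 to 10 mm thick, on it a boss 58 mm wide with a flat top 34 mm above the disc's underside, on that the upright steel stub, 30 mm thick. Origin: centre of the disc's underside; z up along the stub.
- stub_top (a point): Centre of the stub's top face, 73.5 mm above the foot's underside. The top 3.5 mm are chamfered from 30 to 23 mm diameter.
- groove (a point): Point on the stub's axis at mid-height of the snap-ring groove, 11.5 mm below the stub's top. The groove is 5 mm wide (high) and 1.6 mm deep; its lower edge lies 0.5 mm below the crown of the upper cup when both cups are nested.
- seated_cup: Dished steel friction cup already on the stub, rim down on the boss; loose, same shape as loose_cup. Origin: centre of its rim's underside, z up.
- loose_cup: Loose dished steel cup lying rim down on the mat: 60 mm wide over its upright rim (9 mm tall, grip it there from the sides), 17 mm tall, flat crown 38 mm wide with a 33 mm through bore, about 90 g. Origin: centre of the rim's underside, z up. Fully nested (rim on rim) its origin is 9 mm above seated_cup's, 43 mm above the foot's underside; its crown is then 60 mm above that.
- small_cup: A smaller cup of like form, 44 mm wide, 12 mm tall: not needed, leave it.
- pliers: External snap-ring pliers flat on the mat, 170 mm long, about 215 g. Origin: at the pivot, level with the underside; x to the nose, z up. Two straight rubber handles, 15 mm high, 11 mm wide, run 28 to 120 mm behind the pivot. Light return spring; squeezing each handle with 10 N or more swings them to a stop. The tips, 48 mm ahead of the pivot, are bent down into the ring's lug holes.
- pliers_grip (a point): Where the pliers are best gripped: midway between the handles, 56 mm behind the pivot, 7.5 mm above the underside. Close the gripper across the handles (along the pliers' y). Over the outsides the handles measure 61 mm here at rest (splayed to the rear) and 38 to 33 mm squeezed to the stop (then about parallel).
- pliers_left (a joint): Swing of each pliers half (both move alike): 0 at rest, 0.205 rad where the stop begins; the stop yields a little (about 0.21 rad at 20 N a finger, 0.23 at 40 N, 0.30 at 120 N).
- snap_ring: Spring-steel snap ring lying on the mat, hooked on the pliers' tips: 3 mm thick, closed 28 mm inside and 36 mm outside; two 10 mm lugs with 5.4 mm holes at its gap, which faces the pliers. Origin: centre of the closed ring's underside, 66.5 mm ahead of the pivot at the start; x away from the pliers, z up. Squeezing the pliers spreads it; friction then holds it on the tips.
- ring_bore (a point): The point, at mid-thickness of the ring, where the stub's axis should pass when the ring is spread: 3.2 mm behind the origin, towards the pliers. Spread fully, the ring clears a shaft of 33 mm here.
- ring_left (a joint): Spread of each ring arm (both move alike): 0 closed, 0.28 to 0.33 rad with the pliers squeezed to their stop with 20 to 40 N; the ring passes the stub freely above 0.2.
- flat_washer: A flat steel washer, 40 mm wide, 4 mm thick: leave it.
- screwdriver: A screwdriver, 190 mm long: leave it.
- solder_spool: A reel of solder, 62 mm wide, 30 mm tall: leave it.
- flux_bottle: A white flux bottle, 40 mm wide, 95 mm tall: leave it.
- tweezers: Steel tweezers, 125 mm long: leave them.
- esd_brush: A black brush, 150 mm long: leave it.

How it is judged:
By the outcome, as a careful person would: the job done as asked, in the order asked, and still so for the second after the job is handed in, while the arm keeps its last pose, push and grip.
It also fails if it takes over 48 s, if anything falls off the work surface, if the arm or the gripper's body presses on something with over 40 N, if the wrist force passes 120 N, or if a joint passes its speed limit or range.

## Working session

There is one attempt and no reset: what is moved stays moved. The work goes in short steps, Python scripts to look and compute and a tool call to move; the robot and the scene stay as the last step left them, time stands still between calls to the robot, and variables do not carry over. Pictures are saved under pics/ and viewed, at most 10 in all, crops included, and the job is handed in when it is done.

Besides the shell and the picture viewer there is one more tool, called after "Request:" by a JSON object that holds its "method" and its "body". servo_tool: Moves the arm, as the interface text tells. Its arguments: {"type":"object","properties":{"hand":{"type":"array","items":{"type":"number"}},"travel":{"type":"array","items":{"type":"array","items":{"type":"number"}}},"spin":{"type":"array","items":{"type":"number"}},"grip_force":{"type":"number"}},"required":["hand","travel","spin"]}

```bash
ls; mkdir -p pics; python3 - <<'E'
from plant import env
import cv2,numpy as np
for n in("top","side"):
    s=env.snapshot(n); cv2.imwrite(f"pics/{n}0.png",s["pixels"][:,:,::-1]); print(n,s["K"].tolist(),np.round(s["extrinsics"],4).tolist())
    np.savez(f"{n}0.npz",**s)
print(env.get_state(),env.grasp_offset)
E
```

```text
pics
top [[447.3531346279129, 0.0, 257.73364799123374], [0.0, 447.3531346279129, 192.3091214692357], [0.0, 0.0, 1.0]] [[-0.0091, -0.9805, 0.1963, 0.397], [-1.0, 0.0096, 0.0017, 0.0129], [-0.0035, -0.1963, -0.9805, 1.1101], [0.0, 0.0, 0.0, 1.0]]
side [[349.22052886196815, 0.0, 255.0705713182264], [0.0, 349.22052886196815, 192.6159276461002], [0.0, 0.0, 1.0]] [[-0.9749, -0.1484, 0.1658, 0.4147], [-0.2224, 0.6689, -0.7093, 0.6648], [-0.0056, -0.7284, -0.6852, 0.7212], [0.0, 0.0, 0.0, 1.0]]
{'time': 0.1, 'joints': array([-1.46378554e+00,  4.86819652e-02,  9.77370857e-02,  1.62201048e+00,
       -3.42599261e-05,  1.44295608e+00]), 'qvel': array([ 0.00061325, -0.00214792,  0.00289753, -0.00114128,  0.00079905,
       -0.0004876 ]), 'tau': array([ 2.36929140e-03, -3.39850509e+01,  3.20936251e+01,  1.58104068e-02,
       -9.05506522e-05,  4.98678943e-06]), 'tool_pos': array([ 0.12206248, -0.51003426,  0.23022275]), 'tool_rot': array([-3.11781380e+00, -3.67803028e-01,  1.84798419e-05]), 'force': array([ 0.03622829, -1.03223235,  0.49668742]), 'moment': array([ 0.02714876, -0.02576099,  0.05948466]), 'grasp_force': 0.0, 'grip_width': 1.0058648466208626} 0.0187
```

View pics/top0.png

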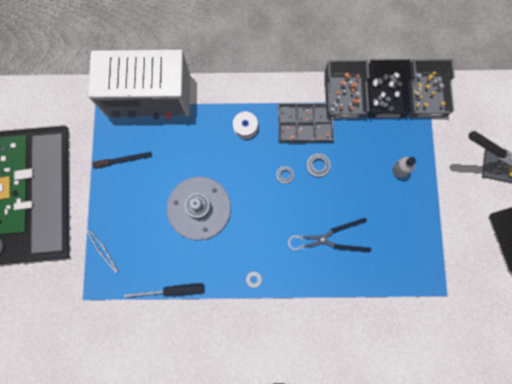

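View pics/side0.png

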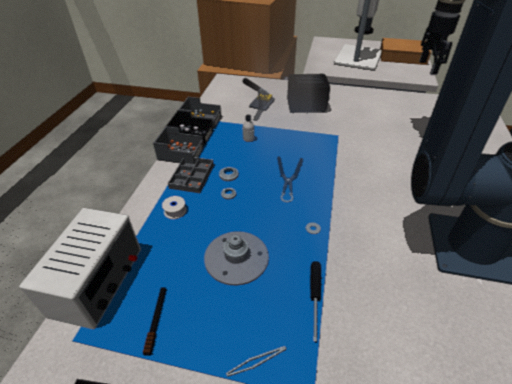

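The top view shows the loose cup near (318,165), the small cup at (285,175), the foot at (198,207), the pliers pivot at (322,240) with the ring at (296,243), and the washer at (254,280). The side view agrees. I'll zoom in next.

```bash
cat > h.py <<'E'
import numpy as np,cv2
from plant import env
def ray(s,uv,z):
    d=s["extrinsics"][:3,:3]@np.linalg.solve(s["K"],[uv[0],uv[1],1.]); o=s["extrinsics"][:3,3]
    return o+d*(z-o[2])/d[2]
def proj(s,P):
    E=s["extrinsics"]; c=(np.asarray(P,float)-E[:3,3])@E[:3,:3]; p=c@np.asarray(s["K"]).T; return p[...,:2]/p[...,2:]
def circ(c,r,n=60):
    t=np.linspace(0,2*np.pi,n); return np.c_[c[0]+r*np.cos(t),c[1]+r*np.sin(t),np.full(n,c[2])]
def crop(s,x0,y0,w,h,k,polys=()):
    im=cv2.resize(s["pixels"][y0:y0+h,x0:x0+w,::-1],None,fx=k,fy=k,interpolation=cv2.INTER_CUBIC)
    for p,c in polys:
        q=((proj(s,p)+.5-[x0,y0])*k).round().astype(int); cv2.polylines(im,[q],False,c,1)
    return im
E
python3 - <<'E'
from h import *
for n,b in(("top",(150,140,235,125)),("side",(190,140,130,150))):
    s=dict(np.load(n+"0.npz")); p=s["pixels"].astype(int)
    m=((p[...,2]-p[...,0])<60).astype(np.uint8)
    nn,l,st,ce=cv2.connectedComponentsWithStats(m)
    for i in range(1,nn):
        if 60<st[i,4]<6000:
            print(n,st[i].tolist(),ce[i].round(1),ray(s,ce[i],.003).round(4))
s=dict(np.load("top0.npz"));a=crop(s,255,145,125,115,6);cv2.imwrite("pics/t1.png",a[:600,:750])
E
```

```text
top [233, 111, 25, 28, 518] [245.2 125. ] [0.7976 0.0456 0.003 ]
top [307, 154, 23, 23, 308] [317.8 165.3] [ 0.6875 -0.1393  0.003 ]
top [393, 157, 22, 22, 349] [403.6 167. ] [ 0.6806 -0.3577  0.003 ]
top [277, 167, 16, 16, 159] [284.4 174.7] [ 0.6636 -0.0535  0.003 ]
top [167, 177, 64, 63, 3153] [198.5 208.1] [0.5797 0.1637 0.003 ]
top [288, 219, 83, 33, 501] [331.7 238.7] [ 0.4999 -0.1668  0.003 ]
top [246, 272, 16, 16, 170] [253.5 279.5] [0.4026 0.027  0.003 ]
top [124, 284, 80, 13, 500] [175.  290.6] [0.3781 0.2172 0.003 ]
side [278, 157, 25, 45, 247] [288.8 177.3] [ 0.5005 -0.1704  0.003 ]
side [219, 167, 20, 14, 188] [228.4 173.9] [ 0.6909 -0.1453  0.003 ]
side [221, 188, 15, 11, 117] [228.2 193.3] [ 0.6664 -0.0583  0.003 ]
side [162, 196, 26, 23, 441] [174.2 207.2] [0.8022 0.0316 0.003 ]
side [306, 223, 15, 11, 110] [312.8 228. ] [0.4047 0.0235 0.003 ]
side [204, 232, 65, 53, 2704] [236. 258.] [0.5819 0.1647 0.003 ]
side [310, 262, 12, 80, 516] [315.3 290.6] [0.3792 0.2131 0.003 ]
side [143, 288, 23, 67, 493] [154.  324.4] [0.7084 0.3707 0.003 ]
side [226, 346, 60, 30, 317] [256.5 360.4] [0.4774 0.3951 0.003 ]
```

View pics/t1.png

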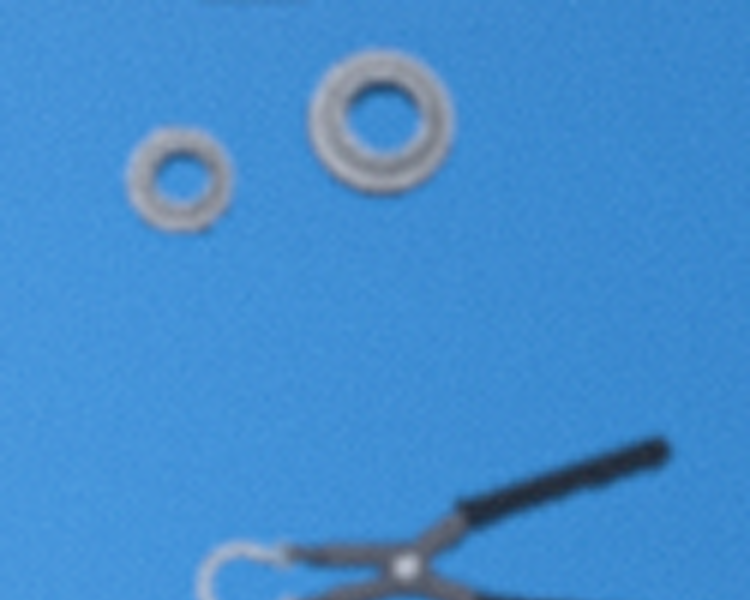

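The loose cup's outline is centred at about (318,165) and its crown appears a little above that, as the height predicts. The small cup is to its left. Next I fit the silhouettes and the pliers.

```bash
cat >> h.py <<'E'
from scipy.optimize import least_squares
def blob(s,near):
    p=s["pixels"].astype(int); m=((p[...,2]-p[...,0])<60).astype(np.uint8)
    cs,_=cv2.findContours(m,cv2.RETR_EXTERNAL,cv2.CHAIN_APPROX_NONE)
    c=min(cs,key=lambda c:np.hypot(*(c.reshape(-1,2).mean(0)-near))+(1e3 if len(c)<25 else 0)); f=np.zeros(m.shape,np.uint8); cv2.drawContours(f,[c],-1,1,-1)
    return f,m
def cen(f):
    M=cv2.moments(f); return np.array([M["m10"]/M["m00"],M["m01"]/M["m00"]]),M["m00"]
def hull(s,xy,layers):
    P=np.vstack([circ((xy[0],xy[1],z),r) for r,z in layers]); return cv2.convexHull(proj(s,P).astype(np.float32))
def fit(s,near,layers,x0):
    f,_=blob(s,near); c,a=cen(f); g=lambda x:cen(hull(s,x,layers))[0]-c
    r=least_squares(g,x0,diff_step=1e-3); return r.x,a,cen(hull(s,r.x,layers))[1]
CUP=[(.03,.003),(.03,.012),(.019,.020)]
FOOT=[(.08,.003),(.08,.011),(.029,.037),(.03,.046),(.019,.054),(.015,.073),(.0115,.0765)]
E
python3 - <<'E'
from h import *
T=dict(np.load("top0.npz"));S=dict(np.load("side0.npz"))
for nm,L,tn,sn,x0 in(("cup",CUP,(318,165),(228,174),(.687,-.139)),("foot",FOOT,(198,208),(236,258),(.58,.164)),("small",[(.022,.003),(.022,.01),(.014,.015)],(284,175),(228,193),(.66,-.053)),("washer",[(.02,.003),(.02,.007)],(253,279),(313,228),(.40,.027))):
    for s,n in((T,tn),(S,sn)): x,a,b=fit(s,n,L,x0); print(nm,x.round(4),a,round(b))
for s,n in((T,(331,238)),(S,(289,177))):
    f,m=blob(s,n); g=s["pixels"].sum(2); d=((f*m>0)&(g<190)).astype(np.uint8)
    nn,l,st,ce=cv2.connectedComponentsWithStats(d)
    for i in range(1,nn):
        if st[i,4]>25:
            q=np.argwhere(l==i)[:,::-1].astype(float); c=q.mean(0); v=np.linalg.svd(q-c)[2][0]; t=(q-c)@v
            print("handle",st[i,4],[ray(s,c+v*k,.012).round(4).tolist() for k in(t.min(),0,t.max())])
a=crop(T,280,212,98,48,8);b=crop(S,262,150,60,60,5)
cv2.imwrite("pics/p1.png",a[:,:800]); 
c=np.hstack([crop(T,160,170,75,75,5),crop(S,200,225,75,75,5)]);cv2.imwrite("pics/f1.png",c)
E
```

```text
cup [0.6198 0.0203] 196608.0 455
cup [ 0.6895 -0.1416] 213.0 223
foot [0.6207 0.0204] 196608.0 3150
foot [0.5821 0.1624] 2704.0 2765
small [0.62   0.0204] 196608.0 245
small [ 0.6654 -0.0558] 134.0 142
washer [0.6203 0.0204] 196608.0 199
washer [0.4049 0.025 ] 129.0 146
handle 2411 [[0.834, -0.4112, 0.012], [0.9006, -0.3192, 0.012], [0.9885, -0.1979, 0.012]]
handle 563 [[0.9846, -0.4376, 0.012], [0.9299, -0.4657, 0.012], [0.8467, -0.5086, 0.012]]
handle 936 [[0.8411, 0.2096, 0.012], [0.845, 0.3164, 0.012], [0.8489, 0.4242, 0.012]]
handle 2372 [[0.8007, 0.5503, 0.012], [0.5779, 0.5689, 0.012], [0.4366, 0.5807, 0.012]]
handle 306 [[0.7651, -0.5321, 0.012], [0.7348, -0.5735, 0.012], [0.7056, -0.6131, 0.012]]
handle 179 [[0.7199, 0.2881, 0.012], [0.7059, 0.3522, 0.012], [0.6894, 0.4276, 0.012]]
handle 44 [[0.6867, -0.3658, 0.012], [0.6933, -0.3734, 0.012], [0.7003, -0.3814, 0.012]]
handle 95 [[0.6885, -0.6007, 0.012], [0.6789, -0.5764, 0.012], [0.6705, -0.5548, 0.012]]
handle 36 [[0.675, -0.5908, 0.012], [0.6697, -0.6061, 0.012], [0.6656, -0.6178, 0.012]]
handle 127 [[0.6568, 0.5953, 0.012], [0.6307, 0.593, 0.012], [0.6053, 0.5908, 0.012]]
handle 41 [[0.6207, 0.6335, 0.012], [0.6211, 0.6254, 0.012], [0.6215, 0.6161, 0.012]]
handle 749 [[0.567, -0.5866, 0.012], [0.5107, -0.5888, 0.012], [0.4191, -0.5925, 0.012]]
handle 103 [[0.5459, -0.25, 0.012], [0.5326, -0.2088, 0.012], [0.5195, -0.1682, 0.012]]
handle 106 [[0.4807, -0.1705, 0.012], [0.4762, -0.2139, 0.012], [0.4719, -0.2554, 0.012]]
handle 318 [[0.3847, 0.148, 0.012], [0.3806, 0.194, 0.012], [0.3762, 0.2421, 0.012]]
handle 49 [[0.5495, -0.2548, 0.012], [0.535, -0.2084, 0.012], [0.5204, -0.1617, 0.012]]
handle 62 [[0.4731, -0.2594, 0.012], [0.4788, -0.2068, 0.012], [0.4846, -0.1525, 0.012]]
```

View pics/p1.png

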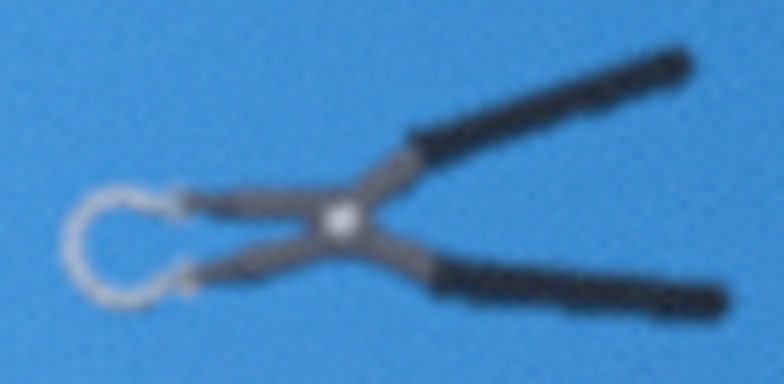

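View pics/f1.png

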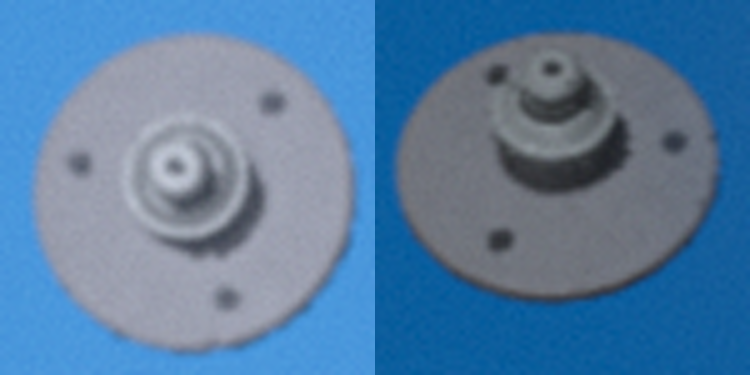

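The pliers picture shows the ring centred at about (120,248), the rivet at (341,220), and the handle ends at (680,62) and (725,302). The foot picture shows the stub top in the two panels at about (177,166) and (550,68). I'll fix the blob selection and then fit everything.

```bash
cat >> h.py <<'E'
def blob(s,near):
    p=s["pixels"].astype(int); m=((p[...,2]-p[...,0])<60).astype(np.uint8)
    n,l,st,ce=cv2.connectedComponentsWithStats(m); i=min((i for i in range(1,n) if 60<st[i,4]<6000),key=lambda i:np.hypot(*(ce[i]-near)))
    cs,_=cv2.findContours((l==i).astype(np.uint8),cv2.RETR_EXTERNAL,cv2.CHAIN_APPROX_NONE); f=np.zeros(m.shape,np.uint8); cv2.drawContours(f,cs,-1,1,-1); return f,m
E
python3 - <<'E'
from h import *
T=dict(np.load("top0.npz"));S=dict(np.load("side0.npz"))
for nm,L,tn,sn,x0 in(("cup",CUP,(318,165),(228,174),(.687,-.139)),("foot",FOOT,(198,208),(236,258),(.58,.164)),("small",[(.022,.003),(.022,.01),(.014,.015)],(284,175),(228,193),(.66,-.053)),("washer",[(.02,.003),(.02,.007)],(253,279),(313,228),(.40,.027))):
    for s,n in((T,tn),(S,sn)): x,a,b=fit(s,n,L,x0); print(nm,x.round(4),a,round(b))
print("stubtop",ray(T,(160+177/5-.5,170+166/5-.5),.0765).round(4),ray(S,(200+(550-375)/5-.5,225+68/5-.5),.0765).round(4))
print("ring T",ray(T,(280+120/8-.5,212+248/8-.5),.0045).round(4),"rivet",ray(T,(280+341/8-.5,212+220/8-.5),.018).round(4))
E
```

```text
cup [ 0.6869 -0.1392] 427.0 447
cup [ 0.6895 -0.1416] 213.0 223
foot [0.5799 0.1629] 3153.0 3218
foot [0.5821 0.1624] 2704.0 2765
small [ 0.6629 -0.0536] 220.0 241
small [ 0.6654 -0.0558] 134.0 142
washer [0.4028 0.0269] 207.0 218
washer [0.4049 0.025 ] 129.0 146
stubtop [0.5804 0.1623 0.0765] [0.5833 0.1612 0.0765]
ring T [ 0.4912 -0.0747  0.0045] rivet [ 0.498  -0.1412  0.018 ]
```

Everything fits: ring to rivet is 67 mm, the sizes match, and the two views agree to about 3 mm. Taking averages, the cup is at (0.688, -0.140), the foot at (0.581, 0.162), and the pliers point at a yaw of about 95.5°. I'm going to the cup, turning the tool +82° so that its fingers are already across the handles later.

The manual's scale: shifts go in shares of 0.75 m and turns go in shares of 2 rad. Converting my numbers, 0.32 m is 0.4267, 0.28 m is 0.3733, 1.12 rad is 0.56.

Request:
{"method": "servo_tool", "body": {"hand": [1,1,1,1,1,1,1,1], "travel": [[0.0533,0.0333,0],[0.1067,0.0667,0],[0.16,0.1,0],[0.2133,0.1333,0],[0.2667,0.1733,0],[0.32,0.2067,0],[0.3733,0.24,0],[0.4267,0.2733,0]], "spin": [0.07,0.14,0.21,0.28,0.35,0.42,0.49,0.56], "grip_force": 40}}

```text
time: 0.9
tool_pos: [0.4434, -0.304, 0.2308]
tool_rot: [-2.442, -1.976, 0.0]
force: [0.0, -1.3, -0.1]
grip_width: 1.002
grasp_force: 0.0
```

To row units: 0.246 m is 0.328, 0.2 m is 0.2667, 0.31 rad is 0.155.

Request:
{"method": "servo_tool", "body": {"hand": [1,1,1,1,1,1,1,1], "travel": [[0.0533,0.0373,0],[0.1067,0.0733,0],[0.16,0.1107,0],[0.2133,0.1467,-0.0267],[0.2667,0.184,-0.0667],[0.328,0.22,-0.1067],[0.328,0.22,-0.16],[0.328,0.22,-0.2]], "spin": [0.06,0.12,0.155,0.155,0.155,0.155,0.155,0.155]}}

```text
time: 1.7
tool_pos: [0.6889, -0.1378, 0.0767]
tool_rot: [-2.108, -2.325, 0.001]
force: [-0.7, -0.4, -1.1]
grip_width: 1.002
grasp_force: 0.0
```

To row units: -0.05 m is -0.0667, -0.03 m is -0.04.

Request:
{"method": "servo_tool", "body": {"hand": [1,1,1], "travel": [[0,0,-0.04],[0,0,-0.0667],[0,0,-0.0667]], "spin": [0,0,0]}}

```text
time: 2.0
tool_pos: [0.6841, -0.1392, 0.025]
tool_rot: [-2.108, -2.316, 0.007]
force: [-1.0, -0.1, -0.4]
grip_width: 1.0
grasp_force: 0.0
```

```bash
python3 - <<'E'
from h import *
st=env.get_state(); print(st["tool_pos"].round(4),st["tool_rot"],st["joints"].round(3))
T=env.snapshot("top");S=env.snapshot("side")
P=[(circ((.688,-.14,z),r),(0,0,255)) for r,z in CUP]
im=np.hstack([crop(T,285,130,70,75,5,P),crop(S,195,140,70,75,5,P)]);cv2.imwrite("pics/c1.png",im)
E
```

```text
[ 0.6841 -0.1392  0.025 ] [-2.10778775 -2.31632684  0.00728694] [-0.297  0.557  0.313  1.338 -0.     1.18 ]
```

View pics/c1.png

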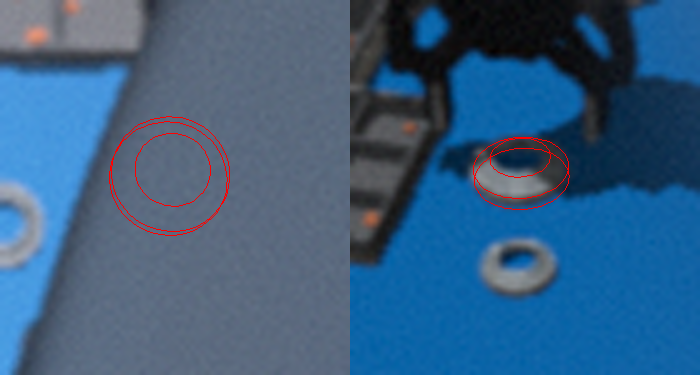

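The right panel shows the cup at about (521,172) between the fingers (440 and 595), so it is centred along the closing line. I'll let it settle, then descend.

Request:
{"method": "servo_tool", "body": {"hand": [1,1,1], "travel": [[0,0,0],[0,0,0],[0,0,0]], "spin": [0,0,0]}}

```text
time: 2.4
tool_pos: [0.6893, -0.141, 0.0334]
tool_rot: [2.113, 2.321, 0.002]
force: [-0.3, -0.1, 0.2]
grip_width: 0.999
grasp_force: 0.0
```

To row units: -0.03 m is -0.04, -0.024 m is -0.032.

Request:
{"method": "servo_tool", "body": {"hand": [1,1,1,1,1], "travel": [[0,0,-0.016],[0,0,-0.032],[0,0,-0.04],[0,0,-0.04],[0,0,-0.04]], "spin": [0,0,0,0,0]}}

```text
time: 2.9
tool_pos: [0.6875, -0.1404, 0.0004]
tool_rot: [-2.114, -2.322, 0.001]
force: [-0.7, 0.3, 0.4]
grip_width: 1.0
grasp_force: 0.0
```

Request:
{"method": "servo_tool", "body": {"hand": [0.5,0.3,0.3,0.3,0.3,0.3], "travel": [[0,0,0],[0,0,0],[0,0,0],[0,0,0],[0,0,0],[0,0,0]], "spin": [0,0,0,0,0,0], "grip_force": 30}}

```text
time: 3.5
tool_pos: [0.689, -0.1408, 0.0026]
tool_rot: [2.113, 2.322, 0.002]
force: [-0.9, 0.2, 5.5]
grip_width: 0.681
grasp_force: 32.8
```

To row units: 0.08 m is 0.1067, 0.06 m is 0.08.

Request:
{"method": "servo_tool", "body": {"hand": [0.3,0.3,0.3,0.3,0.3,0.3], "travel": [[0,0,0.0133],[0,0,0.04],[0,0,0.08],[0,0,0.1067],[0,0,0.1067],[0,0,0.1067]], "spin": [0,0,0,0,0,0]}}

```text
time: 4.1
tool_pos: [0.6881, -0.1406, 0.0809]
tool_rot: [-2.114, -2.323, 0.0]
force: [-0.6, 0.7, -1.4]
grip_width: 0.682
grasp_force: 32.4
```

```bash
python3 - <<'E'
from h import *
st=env.get_state(); print(st["tool_pos"].round(4))
S=env.snapshot("side"); x,y,z=st["tool_pos"]
P=[(circ((x,y,z+c-.0),r),(0,0,255)) for r,c in((.03,0),(.03,.009),(.019,.017))]
cv2.imwrite("pics/c2.png",crop(S,190,105,90,90,6,P))
E
```

```text
[ 0.6881 -0.1406  0.0809]
```

View pics/c2.png

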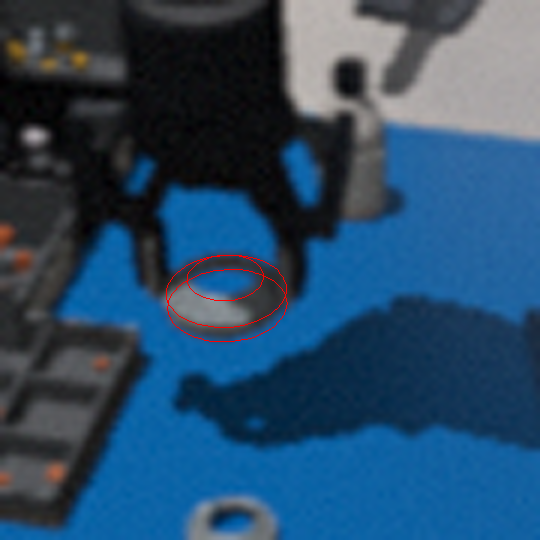

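The cup is held level at about (228,295), its underside at TCP height, as the overlay shows. I'll carry it over the stub.

To row units: 0.285 m is 0.38, 0.04 m is 0.0533.

Request:
{"method": "servo_tool", "body": {"hand": [0.3,0.3,0.3,0.3,0.3,0.3,0.3,0.3], "travel": [[-0.0067,0.02,0.04],[-0.0267,0.0733,0.0533],[-0.0453,0.1267,0.0533],[-0.064,0.18,0.0533],[-0.0827,0.2333,0.0533],[-0.1013,0.2867,0.0533],[-0.12,0.34,0.0533],[-0.1333,0.38,0.0533]], "spin": [0,0,0,0,0,0,0,0]}}

```text
time: 4.95
tool_pos: [0.5852, 0.1466, 0.1185]
tool_rot: [-2.11, -2.322, 0.005]
force: [0.9, -0.0, -0.0]
grip_width: 0.68
grasp_force: 32.6
```

To row units: -0.03 m is -0.04, -0.02 m is -0.0267.

Request:
{"method": "servo_tool", "body": {"hand": [0.3,0.3,0.3,0.3,0.3,0.3], "travel": [[-0.008,0.024,0],[-0.008,0.024,0],[-0.008,0.024,-0.0267],[-0.008,0.024,-0.04],[-0.008,0.024,-0.04],[-0.008,0.024,-0.04]], "spin": [0,0,0,0,0,0]}}

```text
time: 5.55
tool_pos: [0.5815, 0.1615, 0.0902]
tool_rot: [-2.115, -2.321, 0.003]
force: [0.5, -0.3, -0.5]
grip_width: 0.682
grasp_force: 32.6
```

```bash
python3 - <<'E'
from h import *
st=env.get_state(); x,y,z=st["tool_pos"];print(x,y,z)
T=env.snapshot("top");S=env.snapshot("side")
P=[(circ((x,y,z+c),r),(0,0,255)) for r,c in((.03,0),(.03,.009),(.019,.017))]+[(circ((.5815,.162,c),r),(0,255,0)) for r,c in((.015,.073),(.0115,.0765),(.03,.046))]
cv2.imwrite("pics/c3.png",crop(S,200,185,80,90,6,P))
E
```

```text
0.5815478857186376 0.16152958048156285 0.09020879564224867
```

View pics/c3.png

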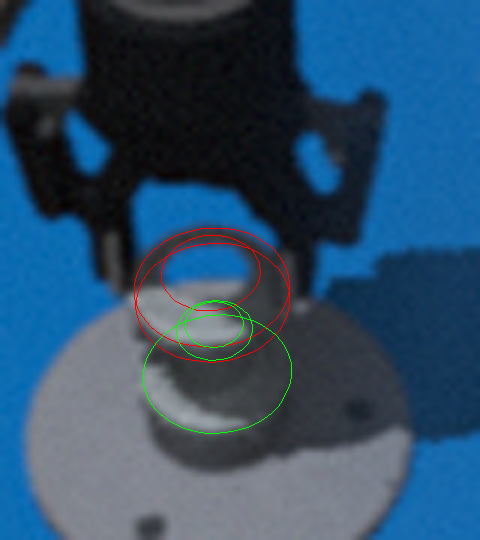

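The side view shows the cup at about (213,290), right above the stub at (213,325), and the offsets match the overlays. I'll descend gently.

To row units: -0.034 m is -0.0453, -0.028 m is -0.0373.

Request:
{"method": "servo_tool", "body": {"hand": [0.3,0.3,0.3,0.3,0.3], "travel": [[0,0,-0.0133],[0,0,-0.0267],[0,0,-0.0373],[0,0,-0.0453],[0,0,-0.0453]], "spin": [0,0,0,0,0]}}

```text
time: 6.15
tool_pos: [0.5808, 0.1622, 0.0553]
tool_rot: [-2.113, -2.322, 0.004]
force: [-0.3, -0.6, -0.4]
grip_width: 0.679
grasp_force: 32.6
```

To row units: -0.01 m is -0.0133, -0.004 m is -0.0053.

Request:
{"method": "servo_tool", "body": {"hand": [0.3,0.3,0.3,0.3], "travel": [[0,0,-0.0053],[0,0,-0.0107],[0,0,-0.0133],[0,0,-0.0133]], "spin": [0,0,0,0]}}

```text
time: 6.55
tool_pos: [0.5819, 0.1624, 0.047]
tool_rot: [-2.114, -2.323, 0.001]
force: [-0.1, 0.7, -0.7]
grip_width: 0.682
grasp_force: 32.6
```

No side forces so far. I'll press down until contact.

To row units: -0.003 m is -0.004, -0.002 m is -0.0027.

Request:
{"method": "servo_tool", "body": {"hand": [0.3,0.3,0.3,0.3], "travel": [[0,0,-0.0027],[0,0,-0.004],[0,0,-0.004],[0,0,-0.004]], "spin": [0,0,0,0]}}

```text
time: 6.95
tool_pos: [0.5825, 0.1624, 0.0458]
tool_rot: [2.114, 2.323, 0.001]
force: [-2.3, -0.1, 6.8]
grip_width: 0.683
grasp_force: 33.3
```

Contact came at z = 0.046 with 7 N, which is fully nested. I'll release and retreat towards the pliers.

To row units: -0.1 m is -0.1333, 0.09 m is 0.12.

Request:
{"method": "servo_tool", "body": {"hand": [0.6,1,1,1,1,1,1,1], "travel": [[0,0,0],[0,0,0],[0,0,0],[0,0,0.0267],[0,0,0.0667],[0,-0.0133,0.12],[-0.0133,-0.0667,0.1333],[-0.0267,-0.1333,0.1333]], "spin": [0,0,0,0,0,0,0,0]}}

```text
time: 7.75
tool_pos: [0.5645, 0.0638, 0.1478]
tool_rot: [2.107, 2.324, 0.008]
force: [-0.2, -1.0, -0.5]
grip_width: 0.999
grasp_force: 0.0
```

Request:
{"method": "servo_tool", "body": {"hand": [1,1,1,1,1], "travel": [[-0.0133,-0.06,0],[-0.0267,-0.12,0],[-0.04,-0.18,-0.0267],[-0.04,-0.1867,-0.0267],[-0.04,-0.1867,-0.0267]], "spin": [0,0,0,0,0]}}

```text
time: 8.25
tool_pos: [0.5315, -0.0777, 0.1233]
tool_rot: [-2.117, -2.319, 0.001]
force: [-0.4, 0.2, 0.1]
grip_width: 0.998
grasp_force: 0.0
```

```bash
python3 - <<'E'
from h import *
st=env.get_state(); x,y,z=st["tool_pos"];print(x,y,z,st["tool_rot"])
T=env.snapshot("top");S=env.snapshot("side");np.savez("top1.npz",**T);np.savez("side1.npz",**S)
P=lambda dx,dy:[(circ((.5815+dx,.162+dy,c),r),(0,255,0)) for r,c in((.0115,.0765),(.03,.046),(.03,.055),(.019,.063))]
cv2.imwrite("pics/c4.png",np.hstack([crop(T,165,165,65,70,6,P(-.0012,.0007)),crop(S,205,225,65,70,6,P(.0012,-.0007))]))
E
```

```text
0.5315041846767569 -0.07774232595985023 0.12329104428680357 [-2.11703109e+00 -2.31868452e+00  7.27764121e-04]
```

View pics/c4.png

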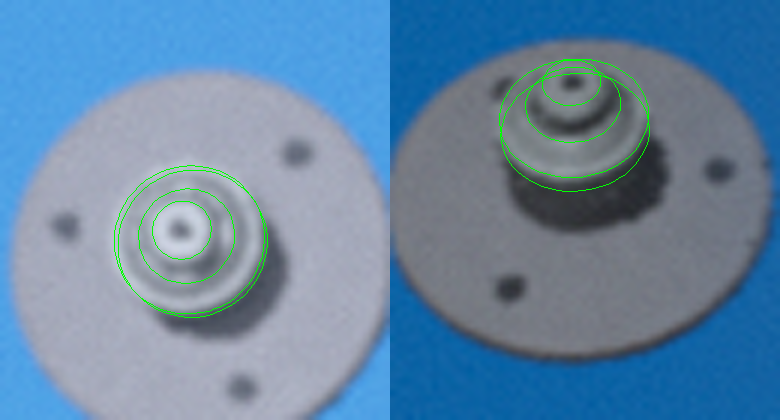

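Both panels show the upper cup level, matching the nested outline around the stub (at (180,230) and (572,83)). Now the pliers: the grip point comes out at (0.504, -0.198).

To row units: -0.12 m is -0.16, -0.05 m is -0.0667.

Request:
{"method": "servo_tool", "body": {"hand": [1,1,1,1,1,1,1,1], "travel": [[-0.012,-0.0533,-0.0133],[-0.024,-0.1067,-0.04],[-0.036,-0.16,-0.0667],[-0.036,-0.16,-0.1067],[-0.036,-0.16,-0.12],[-0.036,-0.16,-0.12],[-0.036,-0.16,-0.12],[-0.036,-0.16,-0.12]], "spin": [0,0,0,0,0,0,0,0]}}

```text
time: 9.15
tool_pos: [0.5071, -0.1962, 0.0363]
tool_rot: [2.11, 2.323, 0.001]
force: [0.1, 0.1, 0.7]
grip_width: 1.0
grasp_force: 0.0
```

To row units: -0.032 m is -0.0427, -0.002 m is -0.0027.

Request:
{"method": "servo_tool", "body": {"hand": [1,1,1,1,1], "travel": [[-0.0033,-0.0027,-0.016],[-0.0033,-0.0027,-0.032],[-0.0033,-0.0027,-0.0427],[-0.0033,-0.0027,-0.0427],[-0.0033,-0.0027,-0.0427]], "spin": [0,0,0,0,0]}}

```text
time: 9.65
tool_pos: [0.5022, -0.1984, 0.0015]
tool_rot: [-2.114, -2.322, 0.001]
force: [0.1, 0.4, 0.3]
grip_width: 1.001
grasp_force: 0.0
```

To row units: 0.002 m is 0.0027, 0.001 m is 0.0013.

Request:
{"method": "servo_tool", "body": {"hand": [0.6,0.4,0.2,0,0], "travel": [[0,0,0],[0,0,0.0013],[0,0,0.0013],[0,0,0.0027],[0,0,0.0027]], "spin": [0,0,0,0,0], "grip_force": 35}}

```text
time: 10.15
tool_pos: [0.5052, -0.2001, 0.0072]
tool_rot: [2.111, 2.319, 0.002]
force: [0.5, -0.3, 6.8]
grip_width: 0.502
grasp_force: 6.4
```

Request:
{"method": "servo_tool", "body": {"hand": [-0.2,-0.4,-0.6,-0.6,-0.6], "travel": [[0,0,0],[0,0,0],[0,0,0],[0,0,0],[0,0,0]], "spin": [0,0,0,0,0], "grip_force": 35}}

```text
time: 10.65
tool_pos: [0.5056, -0.2004, 0.0081]
tool_rot: [2.11, 2.318, 0.002]
force: [-1.3, -0.0, 11.2]
grip_width: 0.394
grasp_force: 34.2
```

Squeezed to about 33 mm at 34 N, so at the stop. I'll lift.

Request:
{"method": "servo_tool", "body": {"hand": [-0.6,-0.6,-0.6,-0.6,-0.6,-0.6,-0.6,-0.6], "travel": [[0,0,0.004],[0,0,0.0133],[0,0,0.0333],[0,0,0.0667],[0,0,0.1067],[0,0,0.1333],[0,0,0.1333],[0,0,0.1333]], "spin": [0,0,0,0,0,0,0,0]}}

```text
time: 11.45
tool_pos: [0.5029, -0.1986, 0.1045]
tool_rot: [2.114, 2.323, 0.0]
force: [-0.5, -0.4, -3.3]
grip_width: 0.393
grasp_force: 35.1
```

```bash
python3 - <<'E'
from h import *
st=env.get_state(); x,y,z=st["tool_pos"];print(x,y,z,st["tool_rot"],st["moment"])
T=env.snapshot("top");S=env.snapshot("side");np.savez("top2.npz",**T);np.savez("side2.npz",**S)
for s in(T,S):
    f=np.array([x-.0111,y+.119,z-.0035]); print(proj(s,f).round(1))
    c=proj(s,f).round().astype(int); p=s["pixels"].astype(int); m=(p[...,2]-p[...,0])<60
    for r in range(c[1]-16,c[1]+17): print(''.join('#' if m[r,k] and p[r,k].sum()>420 else ('o' if m[r,k] else '.') for k in range(c[0]-24,c[0]+35)))
E
```

```text
0.5028786049728294 -0.19864013523359897 0.1044524894875554 [2.11432346e+00 2.32310249e+00 1.15548725e-04] [ 0.00838532  0.04562192 -0.02996809]
[300.  238.6]
...........................................................
...........................................................
...........................................................
...........................................................
...........................................................
............................##o............................
............................##ooooo........................
......................########oooooooooooo................o
....................####.##........ooooooooooo.........oooo
...................##.................ooooooooooooo.ooooooo
..................##......................ooooooooooooooooo
.................##..........................oooo###ooooo..
.................#............................oo#####ooo...
.................#............................oo#####ooo...
................##............................oo#####oooooo
................#.........................
[... 2331 characters left out ...]
.....ooooo..............................
...........................................................
...........................................................
...........................................................
...........................................................
...........................................................
...........................................................
...........................................................
...........................................................
...........................................................
...........................................................
...........................................................
```

The pixel map shows the ring spread and hooked symmetrically on the tips, about where predicted. I'll carry it to just above the stub.

To row units: 0.242 m is 0.3227, 0.055 m is 0.0733.

Request:
{"method": "servo_tool", "body": {"hand": [-0.6,-0.6,-0.6,-0.6,-0.6,-0.6,-0.6,-0.6], "travel": [[0.0107,0.0267,0.0133],[0.0293,0.0733,0.0133],[0.0493,0.1267,0.0133],[0.0693,0.18,0.0133],[0.0893,0.2333,0.0133],[0.1067,0.28,0.0133],[0.1173,0.3093,0.0133],[0.12,0.3227,0.0133]], "spin": [0,0,0,0,0,0,0,0]}}

```text
time: 12.35
tool_pos: [0.5919, 0.0458, 0.1119]
tool_rot: [-2.109, -2.324, 0.003]
force: [-0.0, -0.8, -3.4]
grip_width: 0.39
grasp_force: 35.1
```

To row units: -0.014 m is -0.0187, -0.01 m is -0.0133.

Request:
{"method": "servo_tool", "body": {"hand": [-0.6,-0.6,-0.6,-0.6], "travel": [[0,0,-0.0133],[0,0,-0.0187],[0,0,-0.0187],[0,0,-0.0187]], "spin": [0,0,0,0]}}

```text
time: 12.75
tool_pos: [0.5921, 0.042, 0.0997]
tool_rot: [-2.116, -2.321, 0.002]
force: [0.2, -0.6, -2.5]
grip_width: 0.386
grasp_force: 35.1
```

```bash
cat >> h.py <<'E'
def ringpoly(b,yaw,z,s=.31):
    # spread-ring centreline in world; b = bore xy, yaw of ring x
    out=[]
    for sg in(1,-1):
        t=np.linspace(0,2.6,30); q=np.c_[16*np.cos(t)-16,sg*16*np.sin(t)]
        c,n=np.cos(-sg*s),np.sin(-sg*s); q=q@np.array([[c,n],[-n,c]])+[16+3.2,0]
        w=q/1000@np.array([[np.cos(yaw),np.sin(yaw)],[-np.sin(yaw),np.cos(yaw)]])+b; out.append(np.c_[w,np.full(30,z)])
    return out
E
python3 - <<'E'
from h import *
st=env.get_state(); x,y,z=st["tool_pos"];r=st["tool_rot"];yaw=2*np.arctan2(r[1],r[0])%np.pi;print(x,y,z,np.degrees(yaw),st["force"])
b=np.array([x,y])+.119*np.array([np.cos(yaw),np.sin(yaw)]);print(b)
T=env.snapshot("top");S=env.snapshot("side");np.savez("top3.npz",**T);np.savez("side3.npz",**S)
ims=[]
for s,(dx,dy),(u,v) in((T,(-.0012,.0009),(165,168)),(S,(.0012,-.0009),(205,210))):
    P=[(q,(0,0,255)) for q in ringpoly(b+[dx,dy],yaw,z-.0035)]+[(circ((.5815+dx,.162+dy,.0765),.0115),(0,255,0))]
    ims.append(crop(s,u,v,65,65,6,P))
cv2.imwrite("pics/r1.png",np.hstack(ims))
E
```

```text
0.5921292628337997 0.04201497702795006 0.09966517967695397 95.27319427862207 [ 0.21099472 -0.59227681 -2.53674573]
[0.5811926  0.16051135]
```

View pics/r1.png

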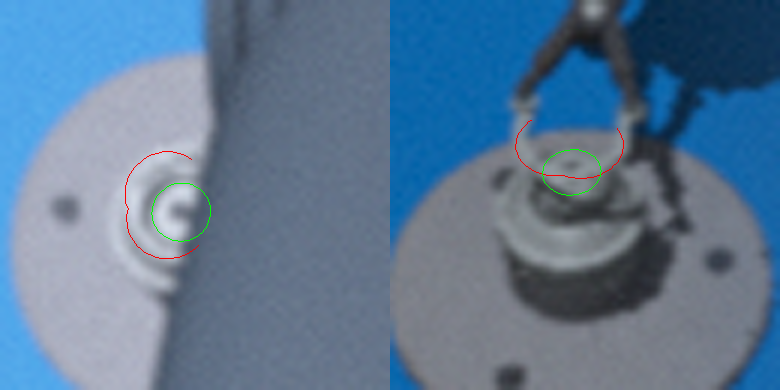

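The left panel shows the ring partly hidden by the arm. In the right panel its lugs are at about (523,102) and (633,113), with the stub at (572,170) between the arms. My overlay's arm rotation had the wrong sign. I'll fix that and fit the ring numerically against the clean earlier frames.

```bash
sed -i 's/np.cos(-sg\*s),np.sin(-sg\*s)/np.cos(sg*s),np.sin(sg*s)/' h.py
cat > rf.py <<'E'
from h import *
from scipy.optimize import minimize
def score(p,s,im,b,yaw,z,c,W=16,k=8):
    if abs(p[2]-.3)>.1: return 0
    d=p[:2]/1000; cv=np.zeros((2*W*k,2*W*k),np.uint8)
    R=np.array([[np.cos(yaw),np.sin(yaw)],[-np.sin(yaw),np.cos(yaw)]])
    for q in ringpoly(b+d@R,yaw,z,p[2]):
        u=(proj(s,q)+.5-(c-W))*k; cv2.polylines(cv,[(u*16).round().astype(int)],False,255,int(p[3]),cv2.LINE_AA,4)
    r=cv2.GaussianBlur(cv2.resize(cv,(2*W,2*W),interpolation=cv2.INTER_AREA).astype(float),(0,0),.7)
    a=im[c[1]-W:c[1]+W,c[0]-W:c[0]+W]
    g=np.mgrid[0:2*W,0:2*W]; ax=proj(s,np.r_[b-.009*R[0],z])-c+W; dv=proj(s,np.r_[b+.02*R[0],z])-proj(s,np.r_[b,z])
    m=((g[1]-ax[0])*dv[0]+(g[0]-ax[1])*dv[1])>0
    return -np.corrcoef(a[m],r[m])[0,1]
if __name__=="__main__":
    x,y,z=0.50288,-0.19864,0.10445;yaw=np.radians(95.38)
    b=np.array([x,y])+.119*np.array([np.cos(yaw),np.sin(yaw)])
    for n,o in(("top2",(-.0012,.0009)),("side2",(.0012,-.0009))):
        s=dict(np.load(n+".npz")); p=s["pixels"].astype(float); im=p[...,0]-p[...,2]
        bb=b+o; zz=z-.0035; c=proj(s,np.r_[bb,zz]).round().astype(int)
        best=min((minimize(score,[u,v,.3,14],args=(s,im,bb,yaw,zz,c),method="Nelder-Mead",options=dict(initial_simplex=[[u,v,.3,14],[u+2,v,.3,14],[u,v+2,.3,14],[u,v,.36,14],[u,v,.3,18]])) for u in(-3,0,3) for v in(-2,2)),key=lambda r:r.fun)
        print(n,best.x.round(2),best.fun,"(ahead mm, left mm, spread, thick)")
E
python3 rf.py
```

```text
top2 [-1.59  0.51  0.21 76.97] -0.5552625393762791 (ahead mm, left mm, spread, thick)
side2 [ 1.39 -3.14  0.2  24.38] -0.4428755735449761 (ahead mm, left mm, spread, thick)
```

```bash
sed -i 's/np.cos(sg\*s),np.sin(sg\*s)/np.cos(-sg*s),np.sin(-sg*s)/' h.py; python3 rf.py
python3 - <<'E'
from h import *
for n,c in(("top2",(300,239)),("side2",(289,172))):
    p=np.load(n+".npz")["pixels"].astype(int); d=p[...,0]-p[...,2]
    for r in range(c[1]-13,c[1]+14): print(' '.join("%4d"%v for v in d[r,c[0]-13:c[0]+14]))
    print()
E
```

```text
top2 [-3.71 -0.11  0.27 21.41] -0.9389911707396088 (ahead mm, left mm, spread, thick)
side2 [-1.78  2.77  0.37 24.11] -0.6378923635888837 (ahead mm, left mm, spread, thick)
-154 -154 -154 -154 -155 -155 -154 -155 -153 -152 -155 -153 -157 -157 -154 -156 -143 -131 -131 -139 -151 -155 -157 -158 -156 -157 -156
-155 -154 -155 -154 -151 -155 -152 -152 -157 -154 -156 -157 -155 -155 -155 -149 -121  -93  -83  -97 -118 -135 -147 -151 -152 -156 -155
-152 -152 -153 -152 -156 -155 -156 -154 -155 -153 -145 -139 -134 -130 -129 -119  -90  -58  -43  -48  -62  -77 -100 -116 -124 -126 -125
-153 -155 -153 -154 -155 -156 -156 -155 -145 -123 -110  -93  -82  -79  -81  -77  -66  -47  -35  -29  -33  -36  -46  -58  -66  -63  -64
-154 -153 -154 -155 -156 -156 -154 -141 -109  -80  -61  -47  -42  -42  -43  -40  -49  -51  -47  -44  -54  -58  -49  -43  -33  -24  -22
-154 -154 -155 -153 -157 -155 -136 -104  -69  -44  -41  -47  -56  -62  -58  -57  -70  -77  -73  -78 -101 -114 -102  -89  -59  -34  -28
-152 -150 -152 -156 -155 -145 -109  -67  -45  -48  -68  -94 -111 -116 -112 -110 -120 -125 -120 -125 -142 -155 -151 -1
[... 5663 characters left out ...]
  -95 -123 -133 -132 -129
-142 -136 -137 -137 -135 -136 -138 -139 -137 -137 -136 -138 -135 -141 -137 -132 -106  -76  -67  -70  -68  -72  -96 -123 -133 -134 -130
-140 -136 -142 -138 -142 -140 -137 -139 -138 -138 -138 -138 -134 -139 -133 -114  -84  -70  -67  -69  -68  -68  -78 -109 -127 -133 -130
-137 -140 -136 -140 -136 -138 -141 -135 -139 -137 -137 -139 -132 -132 -113  -87  -73  -71  -80  -79  -76  -64  -70 -100 -129 -133 -131
-141 -141 -139 -140 -141 -137 -142 -137 -135 -140 -140 -140 -136 -123  -88  -71  -74 -100 -121 -125 -106  -75  -76  -97 -127 -131 -130
-143 -141 -140 -141 -137 -138 -138 -141 -136 -137 -139 -137 -131 -107  -76  -69  -80 -112 -134 -135 -127 -107  -78  -79 -101 -126 -133
```

```bash
python3 - <<'E'
from h import *
x,y,z=0.50288,-0.19864,0.10445;yaw=np.radians(95.38);d=np.array([np.cos(yaw),np.sin(yaw)]);l=np.array([-d[1],d[0]])
b=np.array([x,y])+.119*d
for n,o,f in(("top2",(-.0012,.0009),(292,239)),("side2",(.0012,-.0009),(289.3,176.4))):
    s=dict(np.load(n+".npz")); q=ray(s,f,z-.0035)[:2]-o-b-.0192*d; print(n,"ahead",(q@d*1e3).round(2),"left",(q@l*1e3).round(2))
# side lateral via ring arms at row idx 12
s=dict(np.load("side2.npz")); q=ray(s,(289.5,171),z-.0035)[:2]-[.0012,-.0009]-b; print(q@d*1e3,q@l*1e3)
# joint test of height: shift z that reconciles views
s=dict(np.load("top2.npz"))
for dz in(-.004,0,.004):
    print(dz,[ray(dict(np.load(n+".npz")),f,z-.0035+dz)[:2].round(4)-o for n,o,f in(("top2",(-.0012,.0009),(292,239)),("side2",(.0012,-.0009),(289.3,176.4)))])
E
```

```text
top2 ahead -1.67 left -2.07
side2 ahead 1.87 left 2.92
-1.9931306625295482 2.1095686304442345
-0.004 [array([ 0.4925, -0.0628]), array([ 0.4873, -0.0641])]
0 [array([ 0.4921, -0.0625]), array([ 0.4868, -0.0595])]
0.004 [array([ 0.4918, -0.0622]), array([ 0.4864, -0.0548])]
```

The readings disagree by about 2 px, probably because the arm was still settling between the two shots. I'll hold, then measure again.

Request:
{"method": "servo_tool", "body": {"hand": [-0.6,-0.6,-0.6,-0.6,-0.6,-0.6,-0.6,-0.6], "travel": [[0,0,0],[0,0,0],[0,0,0],[0,0,0],[0,0,0],[0,0,0],[0,0,0],[0,0,0]], "spin": [0,0,0,0,0,0,0,0]}}

```text
time: 13.65
tool_pos: [0.5928, 0.0434, 0.1003]
tool_rot: [-2.114, -2.323, 0.0]
force: [-1.1, 0.9, -2.6]
grip_width: 0.388
grasp_force: 35.1
```

```bash
python3 - <<'E'
from h import *
for i in range(3):
    st=env.get_state(); print(st["tool_pos"].round(4),st["tool_rot"].round(4),st["force"].round(1))
    S=env.snapshot("side")
T=env.snapshot("top");np.savez("side4.npz",**S);np.savez("top4.npz",**T)
S0=dict(np.load("side1.npz")) # empty-foot frame
x,y,z=st["tool_pos"];r=st["tool_rot"];yaw=2*np.arctan2(r[1],r[0])%np.pi
b=np.array([x,y])+.119*np.array([np.cos(yaw),np.sin(yaw)])
o=np.array([.0012,-.0009]); print("pred bore px",proj(S,np.r_[b+o,z-.0035]).round(1),"stub top px",proj(S,np.r_[.5815+o[0],.162+o[1],.0765]).round(1),"lug",proj(S,np.r_[b+o-.0153*np.array([np.cos(yaw),np.sin(yaw)]),z-.0035]).round(1))
d=S["pixels"].astype(int).sum(2); 
for r_ in range(222,246): print(r_,' '.join("%3d"%v for v in d[r_,220:252]))
E
```

```text
[0.5928 0.0434 0.1003] [-2.1145e+00 -2.3234e+00  1.0000e-04] [-1.1  0.9 -2.6]
[0.5928 0.0434 0.1003] [-2.1145 -2.3234  0.    ] [ 0.5  0.1 -2.2]
[0.5928 0.0434 0.1003] [2.1146 2.3234 0.    ] [ 0.3 -0.3 -1.9]
pred bore px [234.3 232.5] stub top px [234.7 238.1] lug [235.4 227.5]
222 281 280 271 287 286 291 295 270 205 161 132 176 233 273 289 291 285 281 299 286 278 249 177 162 164 133 123 150 213 266 262 228
223 293 278 277 297 284 289 273 227 175 158 200 237 272 280 289 290 290 276 288 292 286 260 203 192 177 140 123 138 215 281 286 272
224 284 287 280 292 276 260 227 180 175 213 264 278 291 289 283 287 281 272 282 284 278 275 247 220 186 160 125 153 233 282 295 273
225 282 284 287 296 290 269 202 168 197 261 289 295 288 280 287 286 281 293 284 282 286 284 253 222 187 173 150 196 263 288 294 284
226 284 274 273 291 318 304 250 202 268 321 299 277 274 294 291 290 289 272 280 284 282 276 264 239 205 186 184 215 279 288 298 290
227 286 282 296 292 324 330 298 270 323 340 306 288 280 279 279 276 289 281 280 284 287 297 290 261 218 200 194 213 250 286 293 276
228 279 287 290 279 299 319 34
[... 1645 characters left out ...]
 208 251 313 378 395 381 362 312 200 147
241 378 360 311 312 348 368 363 356 284 217 215 225 288 364 398 432 416 393 353 316 266 204 220 258 290 338 373 344 362 342 246 167
242 384 374 374 395 395 379 377 362 262 216 216 198 221 279 337 414 415 377 347 286 236 186 227 285 297 336 349 323 371 321 231 156
243 378 381 405 418 395 373 391 367 287 245 253 229 204 195 256 339 345 305 275 222 182 197 269 305 299 322 302 297 358 357 268 168
244 380 375 399 412 379 374 395 394 354 287 301 241 220 208 212 236 226 206 184 160 184 265 330 313 290 264 227 236 322 361 309 221
245 372 386 401 399 385 374 406 422 394 308 279 245 214 195 170 176 159 161 150 149 159 210 245 249 266 234 179 218 310 367 372 331
```

Settled, the lateral fit is within 0.5 mm: arms at columns 226.2 and 243, midpoint 234.6, stub 234.7. I'll check fore-aft in the top view.

```bash
python3 - <<'E'
from h import *
T=dict(np.load("top4.npz"));T0=dict(np.load("top1.npz"));yaw=np.radians(95.39);d=np.array([np.cos(yaw),np.sin(yaw)]);o=np.array([-.0012,.0009])
b=np.array([.5816,.1619]);z=.0968
print("front px",proj(T,np.r_[b+o+.0192*d,z]).round(1),"bore",proj(T,np.r_[b+o,z]).round(1))
D=T["pixels"].astype(int).sum(2);E=T0["pixels"].astype(int).sum(2)
for r in range(192,216): print(r,' '.join("%3d"%v for v in D[r,178:204]),'|',' '.join("%3d"%v for v in E[r,180:196]))
E
```

```text
front px [185.1 202. ] bore [193.4 201.2]
192 547 540 540 534 545 542 549 536 553 543 543 560 573 589 597 603 607 606 611 565 439 312 273 285 307 316 | 518 522 522 533 534 529 521 530 534 534 543 558 550 562 580 592
193 543 550 538 534 531 536 546 545 553 539 567 580 600 605 588 565 574 580 571 508 395 297 274 289 315 314 | 517 519 526 524 528 526 533 531 533 550 580 589 579 559 563 565
194 537 539 534 533 536 532 544 545 546 551 585 609 593 597 539 506 503 525 501 426 336 283 296 297 320 313 | 526 521 522 522 522 525 534 533 550 569 580 563 537 524 510 515
195 552 540 530 532 544 533 536 539 558 577 612 587 550 529 512 508 532 555 535 430 320 277 288 299 322 327 | 526 522 519 524 526 525 541 552 546 544 528 507 500 495 526 541
196 528 540 539 539 544 542 536 554 582 617 609 555 526 515 502 510 545 575 534 432 310 273 291 307 312 322 | 515 522 516 530 519 540 555 550 516 486 506 502 497 514 551 565
197 531 537 538 534 541 550 551 575 602 627 593 537 528 503 470 442 468 489 455 376 286 282 308 302 324 316 | 524 524 526 536 536 545 559 532 499 490 518 517 507 487 502 502
198 536 544 54
[... 2417 characters left out ...]
 517
212 540 551 539 534 539 533 535 549 590 594 568 506 462 445 384 335 294 268 303 313 312 324 345 338 337 348 | 529 518 516 522 529 529 574 596 556 509 460 446 452 464 476 472
213 547 537 545 542 542 544 538 534 559 576 593 572 526 479 400 307 287 281 300 311 323 327 333 339 329 347 | 530 518 523 512 531 526 533 564 573 550 507 475 453 443 435 433
214 553 539 535 540 546 537 533 537 530 543 568 567 582 544 477 356 296 280 314 321 327 320 338 346 339 334 | 528 519 532 519 517 523 514 519 544 566 559 537 520 496 484 478
215 543 540 538 544 544 534 537 548 533 524 517 516 527 524 470 356 296 294 302 324 322 330 332 339 342 347 | 520 530 521 529 519 525 522 508 503 503 505 518 547 543 556 546
```

Lateral is exact in the top view too, and the ring front sits about 1 mm short, so I shift +1 mm in y and descend with force checks.

To row units: -0.02 m is -0.0267, 0.001 m is 0.0013.

Request:
{"method": "servo_tool", "body": {"hand": [-0.6,-0.6,-0.6,-0.6,-0.6,-0.6], "travel": [[0,0.0013,-0.0053],[0,0.0013,-0.0133],[0,0.0013,-0.0213],[0,0.0013,-0.0267],[0,0.0013,-0.0267],[0,0.0013,-0.0267]], "spin": [0,0,0,0,0,0]}}

```text
time: 14.45
tool_pos: [0.5926, 0.0444, 0.08]
tool_rot: [-2.114, -2.323, 0.001]
force: [0.3, -0.0, -1.4]
grip_width: 0.386
grasp_force: 35.1
```

To row units: -0.008 m is -0.0107, -0.006 m is -0.008.

Request:
{"method": "servo_tool", "body": {"hand": [-0.6,-0.6,-0.6,-0.6,-0.6], "travel": [[0,0,-0.004],[0,0,-0.008],[0,0,-0.0107],[0,0,-0.0107],[0,0,-0.0107]], "spin": [0,0,0,0,0]}}

```text
time: 14.95
tool_pos: [0.5927, 0.0444, 0.0722]
tool_rot: [-2.115, -2.323, 0.0]
force: [0.6, -0.5, -2.0]
grip_width: 0.386
grasp_force: 35.1
```

To row units: -0.003 m is -0.004, -0.002 m is -0.0027.

Request:
{"method": "servo_tool", "body": {"hand": [-0.6,-0.6,-0.6,-0.6], "travel": [[0,0,-0.0027],[0,0,-0.004],[0,0,-0.004],[0,0,-0.004]], "spin": [0,0,0,0]}}

```text
time: 15.35
tool_pos: [0.5928, 0.0444, 0.0693]
tool_rot: [-2.115, -2.323, 0.0]
force: [-0.6, -0.2, -2.0]
grip_width: 0.389
grasp_force: 35.1
```

Request:
{"method": "servo_tool", "body": {"hand": [-0.6,-0.6,-0.6,-0.6], "travel": [[0,0,-0.0013],[0,0,-0.0013],[0,0,-0.0013],[0,0,-0.0013]], "spin": [0,0,0,0]}}

```text
time: 15.75
tool_pos: [0.5929, 0.0444, 0.0684]
tool_rot: [2.115, 2.323, 0.0]
force: [-0.1, 0.7, -1.3]
grip_width: 0.389
grasp_force: 35.1
```

To row units: -0.001 m is -0.0013.

Request:
{"method": "servo_tool", "body": {"hand": [-0.6,-0.6,-0.6,-0.6], "travel": [[0,0,-0.0013],[0,0,-0.0013],[0,0,-0.0013],[0,0,-0.0013]], "spin": [0,0,0,0]}}

```text
time: 16.15
tool_pos: [0.5929, 0.0443, 0.0674]
tool_rot: [2.115, 2.323, 0.0]
force: [-1.0, -0.6, -0.6]
grip_width: 0.387
grasp_force: 35.2
```

```bash
python3 - <<'E'
from h import *
import time
for i in range(4):
    st=env.get_state(); print(st["tool_pos"].round(4),st["force"].round(2),st["moment"].round(3)); S=env.snapshot("side")
np.savez("side5.npz",**S)
E
```

```text
[0.5929 0.0443 0.0674] [-1.01 -0.6  -0.55] [ 0.004  0.002 -0.003]
[0.5929 0.0443 0.0674] [-0.1   0.46 -1.33] [-0.009 -0.012 -0.001]
[0.5929 0.0443 0.0674] [-0.2   0.17 -1.78] [-0.038  0.034 -0.063]
[0.5929 0.0443 0.0674] [ 0.17 -1.3  -2.11] [-0.06  -0.019 -0.024]
```

To row units: -0.001 m is -0.0013.

Request:
{"method": "servo_tool", "body": {"hand": [-0.6,-0.6,-0.6,-0.6], "travel": [[0,0,-0.0013],[0,0,-0.0013],[0,0,-0.0013],[0,0,-0.0013]], "spin": [0,0,0,0]}}

```text
time: 16.75
tool_pos: [0.5929, 0.0443, 0.0664]
tool_rot: [2.115, 2.323, 0.0]
force: [0.6, -0.6, -2.2]
grip_width: 0.388
grasp_force: 35.2
```

```bash
cat > f.py <<'E'
from h import *
F=[];M=[]
for i in range(8):
    st=env.get_state(); F.append(st["force"]);M.append(st["moment"]); S=env.snapshot("side")
print(st["time"],st["tool_pos"].round(4),np.mean(F,0).round(2),np.mean(M,0).round(3))
E
python3 f.py
```

```text
17.1 [0.5929 0.0444 0.0664] [ 0.4  -0.73 -1.36] [-0.037 -0.02   0.006]
```

To row units: -0.001 m is -0.0013.

Request:
{"method": "servo_tool", "body": {"hand": [-0.6,-0.6,-0.6,-0.6], "travel": [[0,0,-0.0013],[0,0,-0.0013],[0,0,-0.0013],[0,0,-0.0013]], "spin": [0,0,0,0]}}

```text
time: 17.55
tool_pos: [0.5929, 0.0443, 0.0654]
tool_rot: [2.115, 2.323, 0.0]
force: [0.9, -0.3, -0.5]
grip_width: 0.385
grasp_force: 35.2
```

```bash
python3 f.py
```

```text
17.9 [0.5929 0.0443 0.0654] [ 0.29 -1.39 -0.36] [-0.063 -0.027 -0.019]
```

```bash
cat > tm.py <<'E'
from h import *
S=env.snapshot("side");np.savez("side6.npz",**S);st=env.get_state();q=st["tool_pos"]
A=dict(np.load("side4.npz")); p0=np.array([.5928,.0434,.1003]); yaw=np.radians(95.39); d=np.array([np.cos(yaw),np.sin(yaw),0]); l=np.array([-d[1],d[0],0])
up=lambda s:cv2.resize(s["pixels"],None,fx=8,fy=8,interpolation=cv2.INTER_CUBIC)
a,b=up(A),up(S); o=np.array([.0012,-.0009,0])
for nm,ah,lat,h,w in(("handle",.0,0,.004,6),("rivet",.056,0,.01,5),("jaws",.085,0,.005,5),("lugL",.104,.012,.0,4),("lugR",.104,-.012,.0,4),("armL",.115,.0205,-.0035,3),("armR",.115,-.0205,-.0035,3)):
    P=ah*d+lat*l+[0,0,h]+o; u0=proj(A,p0+P); u1=proj(S,q+P); c=((u0+.5)*8).astype(int); e=((u1+.5)*8).astype(int); W=w*8; M=W+24
    t=a[c[1]-W:c[1]+W,c[0]-W:c[0]+W]; R=cv2.matchTemplate(b[e[1]-M:e[1]+M,e[0]-M:e[0]+M],t,cv2.TM_CCOEFF_NORMED)
    _,v,_,k=cv2.minMaxLoc(R); dz=proj(S,q+P+[0,0,.001])-u1
    print(nm,u1.round(1),"resid px",((np.array(k)-24)/8).round(2),"corr",round(v,3),"px per mm up",dz.round(2))
E
python3 tm.py
```

```text
handle [242.5 205. ] resid px [0.   0.25] corr 0.994 px per mm up [-0.01 -0.27]
rivet [238.9 219.1] resid px [ 0.12 -0.62] corr 0.757 px per mm up [-0.01 -0.27]
jaws [237.1 229.2] resid px [ 0.5 -2. ] corr 0.798 px per mm up [-0.02 -0.27]
lugL [240.7 237. ] resid px [-1.25 -3.  ] corr 0.295 px per mm up [-0.01 -0.27]
lugR [231. 236.] resid px [ 2. -3.] corr 0.449 px per mm up [-0.02 -0.27]
armL [243.6 241.8] resid px [3. 3.] corr 0.791 px per mm up [-0.01 -0.26]
armR [226.7 240.1] resid px [-1.   -0.38] corr 0.481 px per mm up [-0.03 -0.26]
```

```bash
python3 - <<'E'
from h import *
yaw=np.radians(95.39); d=np.array([np.cos(yaw),np.sin(yaw),0]);o=np.array([.0012,-.0009,0])
for n,q in(("side4",(.5928,.0434,.1003)),("side5",(.5929,.0443,.0674)),("side6",(.5929,.0443,.0654))):
    S=dict(np.load(n+".npz")); c=proj(S,np.array(q)+.056*d+[0,0,.01]+o); g=S["pixels"].astype(float).sum(2)
    x,y=c.round().astype(int); a=g[y-5:y+6,x-5:x+6]; w=np.clip(a-.6*a.max()-.4*np.median(a),0,None); yy,xx=np.mgrid[y-5:y+6,x-5:x+6]
    print(n,c.round(2),((w*xx).sum()/w.sum()-c[0]).round(2),((w*yy).sum()/w.sum()-c[1]).round(2))
    print(a.astype(int)) if n!="side5" else 0
S=dict(np.load("side6.npz"));g=S["pixels"].astype(int).sum(2)
print(proj(S,np.array([[.5815,.162,.0765],[.5815,.162,.0645],[.5815,.162,.055]])+o).round(1))
for r in range(228,252): print(r,' '.join("%3d"%v for v in g[r,220:250]))
E
```

```text
side4 [238.52 209.13] -0.32 2.25
[[134 192 182 191 255 285 280 286 257 197 155]
 [151 196 195 205 255 292 291 274 256 209 191]
 [211 195 191 198 227 258 291 270 222 208 186]
 [251 206 192 185 203 246 263 245 203 194 168]
 [267 209 197 186 209 225 235 211 197 188 145]
 [251 205 183 205 225 210 206 196 179 156 163]
 [255 199 212 274 324 320 267 189 159 157 207]
 [258 219 270 376 428 419 319 206 156 191 252]
 [233 196 259 353 412 376 293 197 176 218 263]
 [208 188 202 239 266 264 206 186 204 239 226]
 [197 183 170 174 181 183 184 193 197 192 166]]
side5 [238.89 218.56] -0.21 1.96
side6 [238.92 219.1 ] -0.29 1.54
[[ 79 142 194 182 174 209 257 234 204 195 181]
 [ 84 143 195 204 173 157 176 170 170 190 194]
 [ 99 146 198 199 169 132 119 146 173 191 185]
 [120 155 195 200 181 147 133 163 189 200 170]
 [115 158 189 193 185 162 159 185 193 181 145]
 [131 149 187 223 254 247 218 182 196 139 107]
 [168 160 211 316 396 399 321 222 164 136 103]
 [235 196 224 337 416 427 363 236 170 126 117]
 [250 200 201 249 323 333 289 213 168 138 117]
 [218 193 184 187 214 232 202 188 178 157 135]
 [192 180 139
[... 2356 characters left out ...]
 431 393 337 291 267 268 289 336 370 383 404 383 309 242 252 331 379 313 204 157
247 383 384 390 419 436 409 391 398 394 409 456 436 409 413 404 377 386 395 353 299 309 304 253 273 333 382 354 241 169 157
248 376 376 352 375 422 440 402 404 404 405 432 442 424 395 401 381 345 345 316 257 281 327 312 326 385 401 298 187 152 144
249 385 376 344 333 395 431 417 404 399 404 417 413 416 368 379 396 385 373 365 332 349 354 350 390 413 354 235 155 149 148
250 372 392 371 319 349 433 443 423 412 403 409 410 407 410 416 415 412 398 381 373 370 383 407 421 373 258 165 121 132 153
251 385 385 374 341 289 355 428 459 449 418 418 405 405 418 423 424 410 406 397 389 404 435 424 373 285 178 136 132 139 163
```

The rivet rose relative to the gripper, so the ring touched down near TCP z = 0.068 and I have pitched the pliers slightly nose-up by going lower. I'll raise back to the contact height and check.

To row units: 0.0025 m is 0.0033, 0.0012 m is 0.0016.

Request:
{"method": "servo_tool", "body": {"hand": [-0.6,-0.6,-0.6,-0.6], "travel": [[0,0,0.0016],[0,0,0.0033],[0,0,0.0033],[0,0,0.0033]], "spin": [0,0,0,0]}}

```text
time: 18.4
tool_pos: [0.5926, 0.0446, 0.0676]
tool_rot: [-2.114, -2.323, 0.0]
force: [-0.3, 0.6, -1.5]
grip_width: 0.389
grasp_force: 35.1
```

```bash
cat > rv.py <<'E'
from h import *
yaw=np.radians(95.39); d=np.array([np.cos(yaw),np.sin(yaw),0]);o=np.array([.0012,-.0009,0])
R=[];F=[];L=[]
q=env.get_state()["tool_pos"]
for i in range(5):
    S=env.snapshot("side");F.append(env.get_state()["force"]); c=proj(S,q+.056*d+[0,0,.01]+o); g=S["pixels"].astype(float).sum(2)
    x,y=c.round().astype(int); y+=2; a=g[y-3:y+4,x-4:x+4]; w=np.clip(a-280,0,None); yy,xx=np.mgrid[y-3:y+4,x-4:x+4]
    R.append((w*yy).sum()/w.sum()-c[1]); G=g if i==0 else G+g
print(q.round(4),"rivet resid",np.mean(R).round(2),np.std(R).round(2),np.mean(F,0).round(2))
np.save("G.npy",G/5)
for n,q0 in(("side4",(.5928,.0434,.1003)),("side5",(.5929,.0443,.0674)),("side6",(.5929,.0443,.0654))):
    S=dict(np.load(n+".npz"));c=proj(S,np.array(q0)+.056*d+[0,0,.01]+o);g=S["pixels"].astype(float).sum(2);x,y=c.round().astype(int); y+=2; a=g[y-3:y+4,x-4:x+4]; w=np.clip(a-280,0,None); yy,xx=np.mgrid[y-3:y+4,x-4:x+4]; print(n,((w*yy).sum()/w.sum()-c[1]).round(2))
print("front col 230..241 profile rows 240-252");print((G/5)[240:253,229:242].round().astype(int))
E
python3 rv.py
```

```text
[0.5926 0.0446 0.0676] rivet resid 2.01 0.0 [ 0.54  0.11 -1.77]
side4 2.15
side5 1.94
side6 1.66
front col 230..241 profile rows 240-252
[[320 394 425 429 408 386 386 400 416 408 367 308 239]
 [306 388 418 424 428 429 432 427 411 357 308 275 216]
 [263 337 395 420 423 427 431 418 393 352 291 234 190]
 [262 288 344 384 404 417 419 397 361 306 230 175 203]
 [366 322 270 282 319 355 341 303 260 198 176 208 311]
 [412 360 272 226 222 226 221 206 194 198 257 339 411]
 [401 395 358 314 267 229 233 257 299 337 388 420 420]
 [415 433 426 418 411 397 399 410 404 388 382 375 327]
 [409 419 434 449 441 416 423 432 399 333 293 312 320]
 [406 406 410 414 385 342 370 408 397 357 338 345 355]
 [402 403 403 406 408 394 403 409 398 382 371 372 383]
 [430 421 410 410 417 430 420 407 399 394 387 406 428]
 [474 468 444 429 433 437 432 420 422 432 441 431 402]]
```

The pliers sprang back: the ring now lies level on the crown at the groove, spread and clear of the stub, with light contact. Handing in.

```bash
python3 -c "
from plant import env
s=env.get_state();print(s['time'],s['grip_width'],s['grasp_force'],s['force']);print(env.hand_in())"
```

```text
18.65 0.38966262400233775 35.08681118488312 [ 0.68602567  0.1879982  -1.54338742]
the job is handed in; nothing more can be done
None
```

I handed the job in at 18.65 s: by contact force and camera the loose cup is fully nested and released, and the spread ring lies level on its crown at the groove with the pliers still squeezed at 35 N; no verdict was returned.

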